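# Load the decorating turntable and hold its index plunger out

## Robot

A 6-joint arm with a two-finger parallel gripper is mounted at the origin on the work surface. World frame = base frame: x ahead of the robot, y to its left, z up, the work surface at z = 0. Lengths are in m, angles in rad, forces in N, time in s.
With the tool pointing down it reaches from about 0.3 to 0.875 m from the base axis. Payload 6.4 kg.
Tool frame: the origin (TCP) lies midway between the tips of the shut fingers; the grasp point (between the pads) lies 19 mm behind it; z points along the fingers, y is the line along which they close (so a half turn about z gives the same grasp; the last joint's range is limited). The gripper opens to 85 mm and grips with 20 to 120 N. Pads are 22 mm wide; open, the fingers measure 114 mm over their backs; the gripper's body (76 mm by 85 mm) begins 54 mm behind the grasp point. The pads swing forward as they close: fully open they stand 13 mm farther back than shut.
Start: joints at [-1.457, 0.181, 1.607, -0, 1.354, -0.206], TCP at [0.181, -0.546, 0.231] pointing down, gripper open.
Joint ranges: [-2.99, 2.99], [-0.89, 2.07], [0.3, 2.58], [-1.14, 4.28], [0, 2.63], [-3.12, 3.12]. Speed limits (rad/s): [2.57, 2.57, 3.01, 3.14, 3.14, 3.14].

## Interface

Orientations are given as a unit quaternion [w, x, y, z].
In Python, from bench import ctrl gives the robot as it stands.
- The arm moves only by the tool drive_tool, never from a script. Its argument "plan" is a list that holds one entry, the list of rows, each a list of 4 numbers: the shift along the tool's x, y, z scaled (see below), then the turn about the tool's z scaled (see below). In form: [[[x, y, z, roll], ...]]. A call has 1 to 12 rows; each row is the pose to reach, as a shift and turn from the pose commanded when the call began, along the tool's axes at that moment, turning the shorter way round; what a row does not reach only later rows make up. The controller multiplies each number of a shift by 400 mm and each number of a turn by 180 degrees. A row lasts 1/12 s, in which the tool goes at most 41.7 mm and 7.16 degrees, less where a joint would pass 70% of its speed; a pose out of reach is approached as far as the arm can. A call with a number of a shift or a turn outside -1 to 1 is refused whole. A call with a gripper value outside its range is refused whole. "jaw" is the closure, from 0 (fully open) to 1 (shut), set as the call begins (left out, the last holds). The fingers move at their own pace and stop on an object; the grip force is fixed at half the most. Time passes only in rows, so rows that repeat a pose let the fingers close. It gives the time, the measured TCP pose, the force, the opening and the grip force at its end, in the units of the state.
- ctrl.get_obs(): the state, without advancing time (a new reading comes with each control period).
- ctrl.camera(name): name is "scene" or "top"; returns (picture, depth): 384x512x3 uint8, red, green, blue; 384x512 float32, m along the optical axis (not along the pixel's ray), 0 where there is no reading.
- ctrl.camera_info(name): a dict with "camera_matrix" (3x3 intrinsics, pixels), "D" ([k1, k2, p1, p2, k3] as OpenCV has them; the pictures are not rectified), "R" (3x3) and "t" (3): a world point X has camera coordinates R X + t. Camera axes: x right, y down, z forward; pixel columns grow to the right and rows downward; lengths in m; the calibration is good to about 2 mm. A picture is of the moment at which its call begins. camera_info takes no time and is no camera call.
- ctrl.hand_in(): hands the job in; it is judged then, once.
The state is a dict: "time_s": time; "q": joint angles; "dq": joint speeds; "joint_efforts": joint torques, N m; "eef_pos": TCP position; "eef_rot": TCP orientation; "wrist_force": force on the tool from outside, world axes, zero at the start; "torque": the same for the moment, N m; "opening": opening from 0.0 (shut) to 1.0 (fully open); "grasp_force": force on a finger pad.
Only numpy, scipy, OpenCV 4.12 (cv2) and the standard library are available. Lean on these libraries where they do the work, as an engineer would, in place of code of your own. Each camera call takes 0.05 s, during which the arm holds its last target. There are 200 camera calls.

## Task

Put the round lilac plaster blank flat and fully down into the round black nest in the middle of the decorating turntable - lower it in, do not drop it - and let go of it. Then take the red knob of the index plunger, pull it straight up as far as it goes so its pin is clear of the hole in the turntable, and finish while still holding it there against its spring, with the blank still seated. Leave the square blank, the two gnomes standing by themselves and the yellow paint jar beside the work where they are.

Things in the scene. Friction and masses are not known exactly. Their poses are not given: they have to be found in the camera images.
- round_blank: Loose lilac plaster disc, 57 mm diameter, 22 mm thick, 2 mm chamfered edges, 50 to 100 g, lying flat on the table. Origin: centre of its underside; z up.
- square_blank: Bystander: loose lilac plaster square tile, 54 x 54 mm, 22 mm thick, lying flat; does not fit the nest. It and the round blank may lie in each other's place. Origin: centre of its underside.
- fixture: Fixed decorating turntable: grey foot, aluminium disc 230 mm in diameter, top 40 mm above the table (the disc does not turn in this task). Origin: on the table under the disc centre, z up. On its +y side a grey bracket (column 130 to 150 mm from centre, 30 mm wide; arm over the rim, top 68 mm high) carries the index plunger 100 mm from centre. Place and yaw vary.
- nest_floor (a point): Centre of the nest's floor, at the disc's centre, 40 mm above the table. The nest is a black ring standing on the disc: inside diameter 60 mm, outside 84 mm, 8 mm high, so a seated blank stands 14 mm out of it. Axes as the fixture's.
- seat_hole (a point): Mouth of the seat hole that the pin sits in, on the disc's top face, 40 mm above the table and 100 mm from the centre towards the fixture's +y. Twelve such 12 mm holes ring the disc.
- knob (a point): Centre of the red plunger knob: an upright cylinder of 26 mm diameter, 26 mm high, straight above the seat hole; this point is 97 mm above the table at rest, the knob's top 110 mm, and it moves with the knob. Below the knob is a steel collar of 18 mm diameter from 68 to 82 mm above the table.
- plunger (a joint): Lift of the index plunger in m: 0 = pin home, 10 mm deep in its hole (it starts so); 0.010 = pin tip level with the hole's mouth; 0.020 = fully back, at its end stop. The knob moves straight up; the spring pulls it down with about 4 N at 0 and 11 N at 0.020, and snaps it home when let go.
- gnome_a: Bystander: loose lilac plaster gnome, 48 mm wide, 81 mm tall, on the far side of the turntable. Origin: centre of its underside.
- gnome_b: Bystander: the same kind of gnome, to the robot's left. Origin: centre of its underside.
- paint_jar: Bystander: small yellow paint jar with white cap, 44 mm diameter, 45 mm tall, on the far right. Origin: centre of its underside.
Mind the look-alikes: they are no part of the job. What is shaped like the round_blank but brown or orange is not meant.

How it is judged:
On the way, in this order (a step that is already met when the one before it is completed fails the run):
1. the round blank lies flat and fully down in the nest, let go (horizontal distance between round_blank and nest_floor below 0.004 m and z of round_blank in the frame of nest_floor between -0.003 and 0.003 m and angle between round_blank's own z axis and vertical below 0.08 rad and contact force between round_blank and the fingers below 0.05 N and linear speed of round_blank below 0.02 m/s), for 0.2 s.
2. the plunger is pulled fully up by the fingers (value of joint plunger above 0.016 m and contact force between plunger and the fingers above 2 N), for 0.2 s.
At the end, for the whole second after the job is handed in: Through the last second: the plunger is held still in the fingers, at least 16 of its 20 mm up; the round blank is in the nest within 4 mm of centre and 3 mm of the floor, flat within 0.08 rad, at rest and not touched by the fingers; the bystanders stand within 30 mm of where they started (all of step 1 and all of step 2 and velocity of joint plunger between -0.01 and 0.01 m/s and distance of each of square_blank, gnome_a, gnome_b, paint_jar from where it was at the start of the episode below 0.03 m and angle between each of square_blank, gnome_a, gnome_b, paint_jar's own z axis and vertical below 0.3 rad); the arm keeps its last pose, push and grip.
It fails at once if the round blank is dropped (falls free faster than 0.6 m/s, about 18 mm) (linear speed of round_blank above 0.6 m/s and contact force between round_blank and the fingers below 0.05 N).
It fails at once if the square blank, a gnome or the paint jar is moved by more than 30 mm or tipped over (distance of any of square_blank, gnome_a, gnome_b, paint_jar from where it was at the start of the episode above 0.03 m or angle between any of square_blank, gnome_a, gnome_b, paint_jar's own z axis and vertical above 0.3 rad).
It also fails if it takes over 51 s, if anything falls off the work surface, if the arm or the gripper's body presses on something with over 40 N, if the wrist force passes 120 N, or if a joint passes its speed limit or range.

## Working session

There is one attempt and no reset: what is moved stays moved. The work goes in short steps, Python scripts to look and compute and a tool call to move; the robot and the scene stay as the last step left them, time stands still between calls to the robot, and variables do not carry over. Pictures are saved under pics/ and viewed, at most 10 in all, crops included, and the job is handed in when it is done.

Besides the shell and the picture viewer there is one more tool, called by a JSON object that holds its "fn" and its "kwargs". drive_tool: Moves the arm, as the interface text tells. Its arguments: {"type":"object","properties":{"plan":{"type":"array"},"jaw":{"type":"number"}},"required":["plan"]}

```bash
mkdir -p pics; cat > h.py <<'E'
import numpy as np, cv2
from bench import ctrl
def snap(n,f):
    im,d=ctrl.camera(n); cv2.imwrite('pics/'+f,im[:,:,::-1]); np.savez('/tmp/'+n+'.npz',im=im,d=d); return im,d
def load(n):
    z=np.load('/tmp/'+n+'.npz'); return z['im'],z['d']
def ray(n,uv):
    c=ctrl.camera_info(n); K=np.array(c['camera_matrix']);R=np.array(c['R']);t=np.array(c['t'])
    p=cv2.undistortPoints(np.array(uv,float).reshape(-1,1,2),K,np.array(c['D'],float)).reshape(-1,2)
    d=np.c_[p,np.ones(len(p))]; return -R.T@t,d@R,d
def plane(n,uv,z):
    o,D,_=ray(n,uv); return o+D*((z-o[2])/D[:,2])[:,None]
def bydepth(n,uv,dep):
    o,D,_=ray(n,uv); return o+D*np.array(dep)[:,None]
def proj(n,X):
    c=ctrl.camera_info(n); R=np.array(c['R']);
    return cv2.projectPoints(np.array(X,float).reshape(-1,1,3),cv2.Rodrigues(R)[0],np.array(c['t'],float),np.array(c['camera_matrix']),np.array(c['D'],float))[0].reshape(-1,2)
E
python3 - <<'E'
from h import *
for n in('scene','top'):
    im,d=snap(n,n+'0.png'); c=ctrl.camera_info(n); print(n,np.array(c['camera_matrix']).round(1).tolist(),np.round(c['D'],3),'pos',(-np.array(c['R']).T@c['t']).round(3),'fwd',np.round(c['R'],2)[2])
o=ctrl.get_obs(); print({k:np.round(v,3) for k,v in o.items()})
E
```

```text
scene [[452.8, 0.0, 255.4], [0.0, 452.8, 191.9], [0.0, 0.0, 1.0]] [-0.05  0.    0.    0.    0.  ] pos [1.178 0.234 1.011] fwd [-0.54 -0.19 -0.82]
top [[464.4, 0.0, 260.0], [0.0, 464.4, 189.9], [0.0, 0.0, 1.0]] [-0.121  0.     0.     0.     0.   ] pos [0.374 0.012 1.489] fwd [ 0.15 -0.   -0.99]
{'time_s': np.float64(0.1), 'q': array([-1.457,  0.181,  1.608, -0.   ,  1.354, -0.206]), 'dq': array([-0.001, -0.001, -0.006,  0.   ,  0.001, -0.   ]), 'joint_efforts': array([ 0.0000e+00, -4.4588e+01, -3.5224e+01, -0.0000e+00,  4.0000e-03,
        0.0000e+00]), 'eef_pos': array([ 0.181, -0.545,  0.23 ]), 'eef_rot': array([-0.001,  0.987,  0.159,  0.   ]), 'wrist_force': array([ 0.644,  0.014, -0.301]), 'torque': array([-0.003,  0.006,  0.022]), 'grasp_force': np.float64(0.0), 'opening': np.float64(1.005)}
```

View pics/scene0.png

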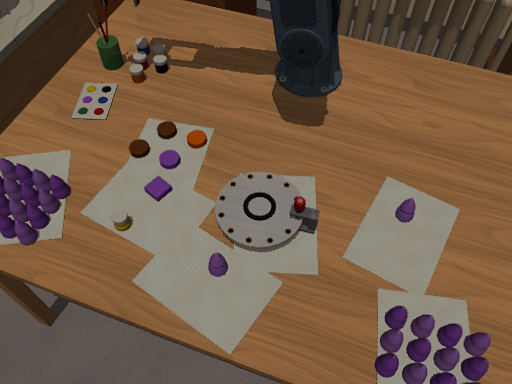

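View pics/top0.png

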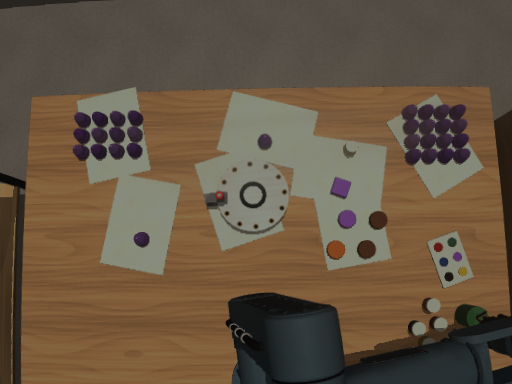

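Scene shows candidates: lilac round disc at scene (170,159) / top (347,219); the lilac square tile at scene (158,188) / top (341,188); brown discs at scene (167,130), (139,148) / top (378,220), (366,250); orange disc at scene (197,139) / top (336,250). I choose the round lilac one. The nest is at scene (260,206) / top (253,195), the red knob at scene (300,203) / top (220,196).

```bash
cat > meas.py <<'E'
from h import *
def tri(ua,ub):
    o1,d1,_=ray('scene',[ua]);o2,d2,_=ray('top',[ub]);A=np.c_[d1[0],-d2[0]]
    s=np.linalg.lstsq(A,o2-o1,rcond=None)[0]; p=o1+s[0]*d1[0];q=o2+s[1]*d2[0]; return (p+q)/2,np.linalg.norm(p-q)
def blobs(n,kind):
    im,d=load(n); h=cv2.cvtColor(im,cv2.COLOR_RGB2HSV)
    H,S,V=h[...,0].astype(int),h[...,1],h[...,2]
    m={'lilac':(H>120)&(H<150)&(S>90)&(V>50),'red':((H<5)|(H>174))&(S>150)&(V>70)}[kind].astype(np.uint8)
    k,l,st,c=cv2.connectedComponentsWithStats(m)
    return [(c[i],st[i],l==i) for i in range(1,k) if st[i,4]>30]
def topcenter(n,mask,d,zlo):   # points of the blob above zlo by depth
    v,u=np.nonzero(mask&(d>0)); P=bydepth(n,np.c_[u,v],d[v,u]); return P
if __name__=='__main__':
    roi={'scene':(90,100,330,280),'top':(200,120,400,280)}
    for n in('scene','top'):
        im,d=load(n)
        for kind in('lilac','red'):
            for c,st,m in blobs(n,kind):
                x0,y0,x1,y1=roi[n]
                if not(x0<c[0]<x1 and y0<c[1]<y1):continue
                P=topcenter(n,m,d,0); zt=np.percentile(P[:,2],80); T=P[P[:,2]>zt-.008]
                print(n,kind,c.round(1),st.tolist(),'ztop',zt.round(4),'topmean',T.mean(0).round(4),'mid',((T.max(0)+T.min(0))/2).round(4),np.ptp(T,0).round(3))
        # black ring: dark pixels at depth z~48mm
        g=im.max(2); x0,y0,x1,y1={'scene':(235,185,285,228),'top':(235,177,271,213)}[n]
        m=np.zeros(g.shape,bool); m[y0:y1,x0:x1]=g[y0:y1,x0:x1]<50
        cs,_=cv2.findContours(m.astype(np.uint8),cv2.RETR_CCOMP,cv2.CHAIN_APPROX_NONE)
        for c in cs:
            if len(c)<30: continue
            e=cv2.fitEllipse(c); print(n,'ring',np.round(e[0],1),np.round(e[1],1))
            P=plane(n,c.reshape(-1,2),.048); print('  on z=.048 circle',np.round(cv2.minEnclosingCircle((P[:,:2]*1000).astype(np.float32)),1) if 0 else (P.max(0)+P.min(0))/2,np.ptp(P,0))
        v,u=np.nonzero(m); P=bydepth(n,np.c_[u,v],d[v,u]); print('  ring depth z',np.percentile(P[:,2],[10,50,90]).round(4))
    a=cv2.imread('pics/scene0.png')[110:220,110:330]; cv2.imwrite('pics/crop0.png',cv2.resize(a,None,fx=3.5,fy=3.5,interpolation=cv2.INTER_CUBIC))
E
python3 meas.py
```

```text
scene lilac [168.8 158.9] [159, 150, 20, 19, 289] ztop 0.0245 topmean [ 0.5028 -0.2627  0.023 ] mid [ 0.5018 -0.264   0.0226] [0.054 0.055 0.012]
scene lilac [157.1 187.6] [144, 176, 27, 25, 360] ztop 0.0244 topmean [ 0.6049 -0.2472  0.0228] mid [ 0.603  -0.2484  0.0234] [0.064 0.063 0.014]
scene lilac [217.2 264.9] [209, 253, 18, 23, 326] ztop 0.0628 topmean [ 0.7639 -0.0048  0.0661] mid [ 0.7625 -0.0062  0.0685] [0.024 0.027 0.027]
scene red [ 98.3 110.9] [94, 108, 10, 7, 51] ztop 0.0092 topmean [ 0.4002 -0.5599  0.0076] mid [ 0.3994 -0.5594  0.0074] [0.031 0.028 0.008]
scene red [299.3 202.1] [295, 197, 10, 13, 65] ztop 0.1113 topmean [0.575  0.134  0.1102] mid [0.5733 0.1338 0.109 ] [0.024 0.024 0.009]
scene ring [259.2 206. ] [26.7 31.9]
  on z=.048 circle [0.58197508 0.0349866  0.048     ] [8.29170462e-02 8.25925613e-02 2.22044605e-16]
scene ring [259.1 206. ] [20.4 24.6]
  on z=.048 circle [0.58230437 0.03478432 0.048     ] [6.40424780e-02 6.30203822e-02 2.22044605e-16]
  ring depth z [0.045  0.0487 0.0514]
top lilac [340.6 187.2] [331, 178, 20, 19, 258] ztop 0.0248 topmean [ 0.6003 -0.2473  0.0226] mid [ 0.601  -0.2479  0.025 ] [0.059 0.063 0.016]
top lilac [346.9 218.6] [339, 211, 17, 17, 229] ztop 0.0246 topmean [ 0.4987 -0.263   0.0223] mid [ 0.4977 -0.2635  0.0238] [0.051 0.053 0.014]
top red [219.3 195.3] [215, 192, 9, 8, 33] ztop 0.1118 topmean [0.5702 0.1334 0.11  ] mid [0.5707 0.1346 0.1098] [0.018 0.025 0.011]
top ring [252.4 194.8] [24.4 24.9]
  on z=.048 circle [0.57735418 0.03497598 0.048     ] [0.07646285 0.07855618 0.        ]
top ring [252.5 194.5] [20.5 20.8]
  on z=.048 circle [0.57886615 0.03497727 0.048     ] [0.06665174 0.06602383 0.        ]
  ring depth z [0.0438 0.0484 0.0524]
```

View pics/crop0.png

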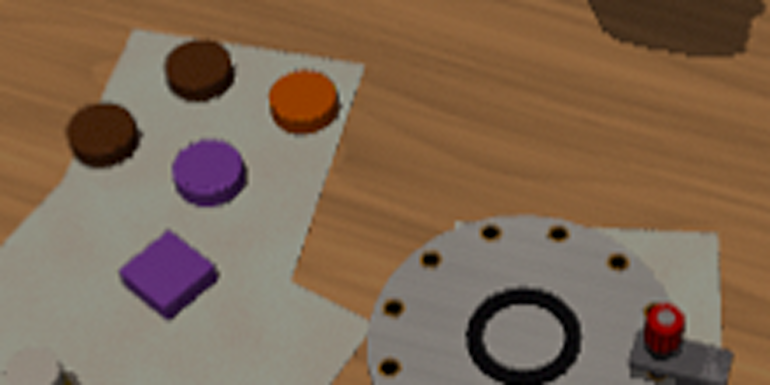

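The crop confirms it: a round lilac disc at crop (208,172), with the square tile apart at (168,273). Disc is at about (0.500,-0.263), nest about (0.580,0.035), knob about (0.5725,0.134). The two cameras disagree by 4 mm in x, so I'll use the gripper itself (two crossed grips) to calibrate.

{"fn": "drive_tool", "kwargs": {"plan": [[[0.98, -0.418, 0.325, 0.102], [0.98, -0.418, 0.325, 0.102], [0.98, -0.418, 0.325, 0.102], [0.98, -0.418, 0.325, 0.102], [0.98, -0.418, 0.325, 0.102], [0.98, -0.418, 0.325, 0.102], [0.98, -0.418, 0.325, 0.102], [0.98, -0.418, 0.325, 0.102], [0.98, -0.418, 0.325, 0.102], [0.98, -0.418, 0.325, 0.102], [0.98, -0.418, 0.325, 0.102], [0.98, -0.418, 0.325, 0.102]]], "jaw": 0.15}}

```text
time_s: 1.1
eef_pos: [0.5022, -0.2588, 0.0988]
eef_rot: [-0.002, 1.0, 0.002, -0.001]
wrist_force: [-0.1, 0.4, -0.9]
opening: 0.85
grasp_force: 0.0
```

```bash
cat > rel.py <<'E'
import sys
from h import *
from scipy.spatial.transform import Rotation as Ro
# usage: rel.py x y z yaw_deg -> scaled tool shift
o=ctrl.get_obs(); w,x,y,z=o['eef_rot']; R=Ro.from_quat([x,y,z,w]); M=R.as_matrix()
yaw=np.degrees(np.arctan2(M[1,0],M[0,0]))
print('t',round(float(o['time_s']),2),'pos',np.round(o['eef_pos'],4),'yaw',round(yaw,2),'tilt',np.round(M[:2,2],4),'open',round(float(o['opening']),3),'F',np.round(o['wrist_force'],1),'grip',np.round(o['grasp_force'],1),'q6',round(float(o['q'][5]),2))
if len(sys.argv)>4:
    a=list(map(float,sys.argv[1:5])); d=M.T@(np.array(a[:3])-o['eef_pos']); print('shift',(d/.4).round(4),'roll',round(-(a[3]-yaw)/180,4))
E
python3 rel.py 0.500 -0.263 0.006 0
```

```text
t 1.1 pos [ 0.5022 -0.2588  0.0988] yaw 0.23 tilt [-0.0019  0.0037] open 0.85 F [-0.1  0.4 -0.9] grip 0.0 q6 0.88
shift [-0.0052  0.0113  0.2318] roll 0.0013
```

{"fn": "drive_tool", "kwargs": {"plan": [[[-0.005, 0.011, 0.05, 0], [-0.005, 0.011, 0.1, 0], [-0.005, 0.011, 0.14, 0], [-0.005, 0.011, 0.17, 0], [-0.005, 0.011, 0.2, 0], [-0.005, 0.011, 0.215, 0], [-0.005, 0.011, 0.225, 0], [-0.005, 0.011, 0.23, 0], [-0.005, 0.011, 0.23, 0]]]}}

```text
time_s: 1.85
eef_pos: [0.4985, -0.2685, 0.0094]
eef_rot: [0.0, 1.0, -0.0, 0.0]
wrist_force: [0.4, -0.2, 0.2]
opening: 0.847
grasp_force: 0.0
```

```bash
python3 rel.py 0.500 -0.263 0.006 0
```

```text
t 1.85 pos [ 0.4985 -0.2685  0.0094] yaw -0.04 tilt [ 0.0002 -0.0002] open 0.847 F [ 0.4 -0.2  0.2] grip 0.0 q6 0.87
shift [ 0.0039 -0.0138  0.0084] roll -0.0002
```

{"fn": "drive_tool", "kwargs": {"plan": [[[0.004, -0.014, 0.008, 0], [0.004, -0.014, 0.008, 0], [0.004, -0.014, 0.008, 0], [0.004, -0.014, 0.008, 0]]]}}

```text
time_s: 2.18
eef_pos: [0.5002, -0.2627, 0.0065]
eef_rot: [0.0, 1.0, -0.0, 0.0]
wrist_force: [-0.5, -0.7, -0.2]
opening: 0.848
grasp_force: 0.0
```

{"fn": "drive_tool", "kwargs": {"plan": [[[0, 0, 0, 0], [0, 0, 0, 0], [0, 0, 0, 0], [0, 0, 0, 0], [0, 0, 0, 0], [0, 0, 0, 0], [0, 0, 0, 0], [0, 0, 0, 0]]], "jaw": 1}}

```text
time_s: 2.85
eef_pos: [0.5004, -0.2631, 0.0072]
eef_rot: [0.0, 1.0, -0.0, 0.0]
wrist_force: [-1.4, 2.3, 7.3]
opening: 0.631
grasp_force: 62.2
```

```bash
python3 rel.py 0.500 -0.263 0.05 0
```

```text
t 2.85 pos [ 0.5004 -0.2631  0.0072] yaw -0.04 tilt [ 0.0008 -0.0006] open 0.631 F [-1.4  2.3  7.3] grip 62.2 q6 0.88
shift [-1.000e-03 -1.000e-04 -1.069e-01] roll -0.0002
```

{"fn": "drive_tool", "kwargs": {"plan": [[[0, 0, 0, 0], [0, 0, 0, 0], [0, 0, 0, 0], [0, 0, 0, 0], [0, 0, -0.05, 0], [0, 0, -0.1, 0], [0, 0, -0.1, -0.5], [0, 0, -0.1, -0.5], [0, 0, -0.1, -0.5], [0, 0, -0.1, -0.5], [0, 0, -0.1, -0.5], [0, 0, -0.1, -0.5]]], "jaw": 0.15}}

```text
time_s: 3.85
eef_pos: [0.4998, -0.2626, 0.0459]
eef_rot: [-0.0, 0.929, 0.369, -0.0]
wrist_force: [0.9, -0.1, 0.5]
opening: 0.848
grasp_force: 0.0
```

```bash
python3 rel.py 0.500 -0.263 0.05 90
```

```text
t 3.85 pos [ 0.4998 -0.2626  0.0459] yaw 43.29 tilt [-0.0003  0.0002] open 0.848 F [ 0.9 -0.1  0.5] grip 0.0 q6 0.12
shift [-0.0003  0.001  -0.0102] roll -0.2595
```

{"fn": "drive_tool", "kwargs": {"plan": [[[0, 0, 0, -0.26], [0, 0, 0, -0.26], [0, 0, 0, -0.26], [0, 0, 0, -0.26], [0, 0, 0, -0.26], [0, 0, 0, -0.26], [0, 0, 0, -0.26], [0, 0, 0.04, -0.26], [0, 0, 0.075, -0.26], [0, 0, 0.095, -0.26], [0, 0, 0.1, -0.26], [0, 0, 0.1, -0.26]]]}}

```text
time_s: 4.85
eef_pos: [0.4994, -0.2623, 0.0053]
eef_rot: [-0.001, 0.709, 0.705, -0.0]
wrist_force: [0.2, 0.3, -0.4]
opening: 0.85
grasp_force: 0.0
```

{"fn": "drive_tool", "kwargs": {"plan": [[[0, 0, 0, 0], [0, 0, 0, 0], [0, 0, 0, 0], [0, 0, 0, 0], [0, 0, 0, 0], [0, 0, 0, 0], [0, 0, 0, 0], [0, 0, 0, 0]]], "jaw": 1}}

```text
time_s: 5.52
eef_pos: [0.5008, -0.2634, 0.0075]
eef_rot: [0.001, 0.709, 0.705, 0.0]
wrist_force: [-1.2, 1.1, 6.0]
opening: 0.632
grasp_force: 63.4
```

```bash
python3 rel.py 0.500 -0.263 0.05 90; python3 - <<'E'
from h import *
for n in('scene','top'):
    im,d=snap(n,n+'1.png')
a=cv2.imread('pics/scene1.png')[100:230,100:330]; cv2.imwrite('pics/crop1.png',cv2.resize(a,None,fx=3.4,fy=3.4,interpolation=cv2.INTER_CUBIC))
E
```

```text
t 5.52 pos [ 0.5008 -0.2634  0.0075] yaw 89.74 tilt [ 0.0017 -0.0015] open 0.632 F [-1.2  1.1  6. ] grip 63.4 q6 -0.69
shift [ 0.0008 -0.0018 -0.1063] roll -0.0014
```

View pics/crop1.png

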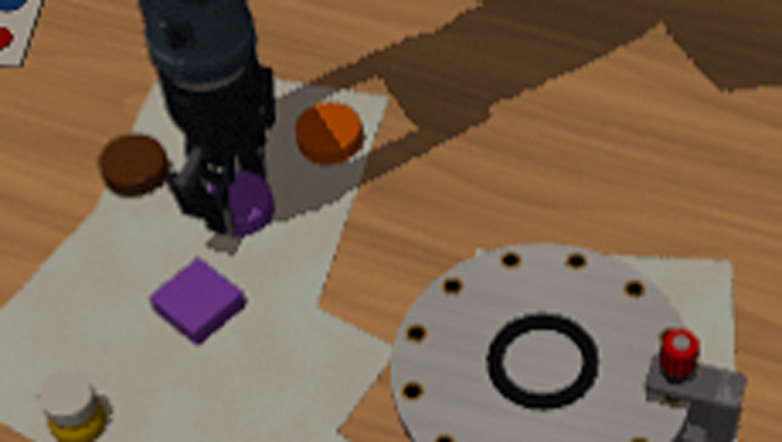

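The disc sits between the fingers at crop (250,203), partly hidden by the front finger. I need its tilt, so I'll fit a plane to the depth.

```bash
cat > tilt.py <<'E'
from h import *; from meas import blobs
import sys
def look(zmin):
  for n in('scene','top'):
    im,d=load(n); h=cv2.cvtColor(im,cv2.COLOR_RGB2HSV); H=h[...,0].astype(int)
    m=(H>120)&(H<152)&(h[...,1]>80)&(h[...,2]>25)&(d>0)
    v,u=np.nonzero(m); P=bydepth(n,np.c_[u,v],d[v,u]); c=ctrl.get_obs()['eef_pos']
    k=(np.hypot(P[:,0]-c[0],P[:,1]-c[1])<.045)&(P[:,2]>zmin); P=P[k]; print(n,len(P),end=' ')
    if len(P)<12: print(); continue
    zt=np.percentile(P[:,2],70); T=P[abs(P[:,2]-zt)<.006]
    co=np.linalg.lstsq(np.c_[T[:,:2]-c[:2],np.ones(len(T))],T[:,2],rcond=None)[0]
    print('z pct',np.percentile(P[:,2],[2,25,50,75,98]).round(4),'slope',co.round(3),'min',P.min(0).round(4),'max',P.max(0).round(4))
look(float(sys.argv[1]) if len(sys.argv)>1 else 0)
E
python3 tilt.py
```

```text
scene 211 z pct [0.0031 0.0194 0.0223 0.0241 0.0427] slope [-0.025 -0.039  0.023] min [ 0.4744 -0.2893  0.0007] max [ 0.5333 -0.2331  0.076 ]
top 0
```

{"fn": "drive_tool", "kwargs": {"plan": [[[0, 0, 0, 0], [0, 0, 0, 0], [0, 0, 0, 0], [0, 0, 0, 0], [0, 0, -0.05, 0], [0, 0, -0.15, 0], [-0.05, -0.05, -0.2, 0], [-0.15, -0.1, -0.25, 0], [-0.25, -0.18, -0.25, 0], [-0.35, -0.25, -0.25, 0], [-0.42, -0.3, -0.25, 0], [-0.5, -0.36, -0.25, 0]]], "jaw": 0.15}}

```text
time_s: 6.62
eef_pos: [0.3624, -0.4519, 0.1064]
eef_rot: [0.0, 0.709, 0.706, -0.0]
wrist_force: [0.6, -0.9, -0.4]
opening: 0.853
grasp_force: 0.0
```

```bash
python3 - <<'E'
from h import *
for n in('scene','top'): snap(n,n+'2.png')
E
python3 meas.py; python3 rel.py
```

```text
scene lilac [169.4 159.3] [160, 151, 20, 18, 286] ztop 0.0245 topmean [ 0.5039 -0.2606  0.0229] mid [ 0.5024 -0.2612  0.023 ] [0.059 0.054 0.013]
scene lilac [157.5 188. ] [144, 176, 27, 25, 374] ztop 0.0242 topmean [ 0.605  -0.247   0.0226] mid [ 0.6029 -0.2489  0.0226] [0.065 0.065 0.012]
scene lilac [217.2 264.9] [209, 253, 18, 23, 326] ztop 0.0622 topmean [ 0.764  -0.0047  0.0658] mid [ 0.7626 -0.0073  0.0689] [0.024 0.03  0.029]
scene red [ 98.3 110.9] [94, 108, 10, 7, 51] ztop 0.0096 topmean [ 0.4001 -0.56    0.0075] mid [ 0.4002 -0.5605  0.0075] [0.032 0.028 0.009]
scene red [299.3 202.1] [295, 197, 10, 13, 65] ztop 0.1122 topmean [0.5754 0.1338 0.1107] mid [0.5743 0.1338 0.1102] [0.022 0.024 0.011]
scene ring [259.2 206. ] [26.6 32. ]
  on z=.048 circle [0.58197508 0.03521277 0.048     ] [8.29170462e-02 8.30449048e-02 2.22044605e-16]
scene ring [259.2 206. ] [20.4 24.7]
  on z=.048 circle [0.58230437 0.03478432 0.048     ] [6.40424780e-02 6.30203822e-02 2.22044605e-16]
  ring depth z [0.0453 0.0486 0.0513]
top lilac [340.6 187.2] [331, 178, 20, 19, 258] ztop 0.0245 topmean [ 0.5999 -0.2477  0.0223] mid [ 0.599  -0.2472  0.0254] [0.056 0.063 0.018]
top lilac [346.1 218.3] [338, 210, 17, 17, 230] ztop 0.0241 topmean [ 0.4998 -0.2609  0.0218] mid [ 0.5004 -0.2604  0.024 ] [0.051 0.053 0.015]
top red [219.3 195.3] [215, 192, 9, 8, 33] ztop 0.1119 topmean [0.5702 0.1334 0.1101] mid [0.5704 0.1346 0.1102] [0.019 0.025 0.011]
top ring [252.5 194.8] [24.4 24.9]
  on z=.048 circle [0.57735418 0.03497598 0.048     ] [0.07646285 0.07855618 0.        ]
top ring [252.4 194.5] [20.9 21. ]
  on z=.048 circle [0.57886684 0.03497727 0.048     ] [0.06678787 0.06602383 0.        ]
  ring depth z [0.0436 0.0479 0.0517]
t 6.72 pos [ 0.3601 -0.4557  0.1066] yaw 89.38 tilt [-0.0003 -0.0031] open 0.853 F [ 0.6 -0.  -0.5] grip 0.0 q6 -1.09
```

{"fn": "drive_tool", "kwargs": {"plan": [[[0.08, 0.06, 0, 0], [0.17, 0.12, 0, 0], [0.26, 0.18, 0, 0], [0.34, 0.24, 0, 0], [0.42, 0.3, 0, 0], [0.47, 0.34, 0.05, 0], [0.5, 0.36, 0.1, 0], [0.5, 0.36, 0.13, 0], [0.5, 0.36, 0.15, 0], [0.5, 0.36, 0.15, 0], [0.5, 0.36, 0.15, 0]]]}}

```text
time_s: 7.63
eef_pos: [0.508, -0.2519, 0.0459]
eef_rot: [-0.0, 0.709, 0.705, -0.0]
wrist_force: [-0.2, -1.4, -0.8]
opening: 0.854
grasp_force: 0.0
```

```bash
python3 rel.py 0.5005 -0.263 0.0055 90
```

```text
t 7.63 pos [ 0.508  -0.2519  0.0459] yaw 89.67 tilt [-0.0007  0.0003] open 0.854 F [-0.2 -1.4 -0.8] grip 0.0 q6 -0.66
shift [-0.0278 -0.0185  0.1011] roll -0.0018
```

{"fn": "drive_tool", "kwargs": {"plan": [[[-0.028, -0.0185, 0, -0.002], [-0.028, -0.0185, 0, -0.002], [-0.028, -0.0185, 0.03, -0.002], [-0.028, -0.0185, 0.07, -0.002], [-0.028, -0.0185, 0.09, -0.002], [-0.028, -0.0185, 0.1, -0.002], [-0.028, -0.0185, 0.1, -0.002], [-0.028, -0.0185, 0.1, -0.002]]]}}

```text
time_s: 8.3
eef_pos: [0.5012, -0.2623, 0.006]
eef_rot: [-0.0, 0.707, 0.708, 0.0]
wrist_force: [0.0, -0.2, -0.3]
opening: 0.852
grasp_force: 0.0
```

{"fn": "drive_tool", "kwargs": {"plan": [[[0, 0, 0, 0], [0, 0, 0, 0], [0, 0, 0, 0], [0, 0, 0, 0], [0, 0, 0, 0], [0, 0, 0, 0]]], "jaw": 1}}

```text
time_s: 8.8
eef_pos: [0.502, -0.2629, 0.0076]
eef_rot: [0.001, 0.706, 0.708, 0.0]
wrist_force: [-0.9, 1.6, 5.0]
opening: 0.631
grasp_force: 62.8
```

```bash
python3 rel.py 0.5005 -0.263 0.11 90
```

```text
t 8.8 pos [ 0.502  -0.2629  0.0076] yaw 90.1 tilt [ 0.0017 -0.0014] open 0.631 F [-0.9  1.6  5. ] grip 62.8 q6 -0.69
shift [-0.0006 -0.0033 -0.2561] roll 0.0006
```

{"fn": "drive_tool", "kwargs": {"plan": [[[0, 0, -0.01, 0], [0, 0, -0.03, 0], [0, 0, -0.06, 0], [0, 0, -0.1, 0], [0, 0, -0.15, 0], [0, 0, -0.2, 0], [0, 0, -0.24, 0], [0, 0, -0.26, 0], [0, 0, -0.27, 0], [0, 0, -0.27, 0], [0, 0, -0.27, 0]]]}}

```text
time_s: 9.72
eef_pos: [0.5008, -0.2621, 0.1137]
eef_rot: [-0.0, 0.707, 0.708, -0.0]
wrist_force: [-0.6, -0.2, -1.2]
opening: 0.627
grasp_force: 63.2
```

```bash
python3 rel.py 0.579 0.033 0.115 90; python3 - <<'E'
from h import *
for n in('scene','top'): snap(n,n+'3.png')
E
python3 tilt.py 0.05
```

```text
t 9.72 pos [ 0.5008 -0.2621  0.1137] yaw 90.09 tilt [-0.0005  0.0005] open 0.627 F [-0.6 -0.2 -1.2] grip 63.2 q6 -0.69
shift [ 0.7373  0.1967 -0.0031] roll 0.0005
scene 240 z pct [0.1107 0.1249 0.1272 0.1289 0.1765] slope [-0.013 -0.011  0.128] min [ 0.4724 -0.2879  0.1071] max [ 0.5398 -0.2317  0.183 ]
top 25 z pct [0.1238 0.1264 0.1277 0.1292 0.1313] slope [ 0.201 -0.033  0.132] min [ 0.4761 -0.2528  0.1238] max [ 0.4942 -0.2399  0.1318]
```

{"fn": "drive_tool", "kwargs": {"plan": [[[0.03, 0.008, 0, 0], [0.08, 0.021, 0, 0], [0.15, 0.04, 0, 0], [0.24, 0.064, 0, 0], [0.33, 0.088, 0, 0], [0.42, 0.112, 0, 0], [0.51, 0.136, 0, 0], [0.59, 0.158, 0, 0], [0.65, 0.174, 0, 0], [0.7, 0.187, 0, 0], [0.727, 0.194, 0, 0], [0.737, 0.197, 0, 0]]]}}

```text
time_s: 10.82
eef_pos: [0.579, 0.035, 0.1134]
eef_rot: [-0.001, 0.706, 0.709, -0.0]
wrist_force: [-0.2, -0.2, -0.6]
opening: 0.632
grasp_force: 63.2
```

{"fn": "drive_tool", "kwargs": {"plan": [[[0, 0, 0.02, 0], [0, 0, 0.04, 0], [0, 0, 0.06, 0], [0, 0, 0.07, 0], [0, 0, 0.07, 0], [0, 0, 0.07, 0]]]}}

```text
time_s: 11.32
eef_pos: [0.579, 0.0319, 0.0854]
eef_rot: [-0.001, 0.707, 0.707, -0.0]
wrist_force: [-0.1, 0.4, -0.4]
opening: 0.631
grasp_force: 63.2
```

```bash
python3 rel.py 0.579 0.033 0.0476 90; python3 - <<'E'
from h import *
for n in('scene','top'): snap(n,n+'4.png')
a=cv2.imread('pics/scene4.png')[130:260,190:350]; b=cv2.imread('pics/top4.png')[140:250,190:320]
f=lambda a:cv2.resize(a,(390,520*a.shape[0]//a.shape[0]),interpolation=cv2.INTER_CUBIC)
cv2.imwrite('pics/crop4.png',np.hstack([cv2.resize(a,(400,325)),cv2.resize(b,(384,325))]))
E
python3 tilt.py 0.05
```

```text
t 11.32 pos [0.579  0.0319 0.0854] yaw 90.03 tilt [-0.0013  0.0001] open 0.631 F [-0.1  0.4 -0.4] grip 63.2 q6 -0.15
shift [0.0028 0.0002 0.0945] roll 0.0001
scene 178 z pct [0.0841 0.098  0.1001 0.1018 0.1557] slope [-0.01  -0.007  0.101] min [0.5531 0.0254 0.0814] max [0.6113 0.0604 0.1586]
top 2
```

View pics/crop4.png

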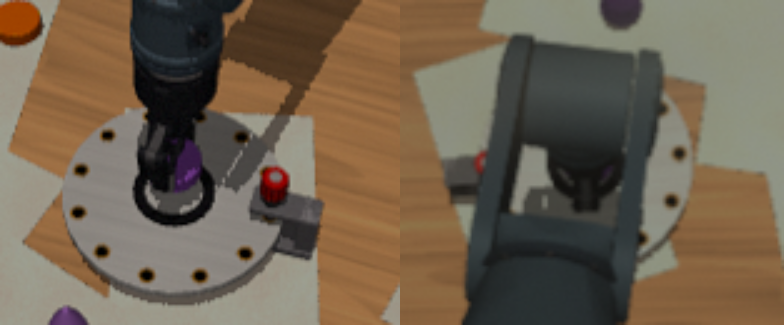

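Left crop: blank flat in the fingers at (185,165), above the ring at (173,190). In the right crop the arm hides the nest. Lowering.

{"fn": "drive_tool", "kwargs": {"plan": [[[0.003, 0, 0.02, 0], [0.003, 0, 0.04, 0], [0.003, 0, 0.055, 0], [0.003, 0, 0.065, 0], [0.003, 0, 0.068, 0], [0.003, 0, 0.068, 0], [0.003, 0, 0.068, 0]]]}}

```text
time_s: 12.0
eef_pos: [0.5795, 0.0338, 0.0588]
eef_rot: [-0.0, 0.706, 0.708, -0.0]
wrist_force: [0.2, 0.0, -0.4]
opening: 0.635
grasp_force: 63.2
```

{"fn": "drive_tool", "kwargs": {"plan": [[[0, 0, 0.003, 0], [0, 0, 0.006, 0], [0, 0, 0.009, 0], [0, 0, 0.012, 0], [0, 0, 0.012, 0]]]}}

```text
time_s: 12.42
eef_pos: [0.5793, 0.0338, 0.0539]
eef_rot: [-0.0, 0.707, 0.708, -0.0]
wrist_force: [0.7, 0.1, -0.3]
opening: 0.625
grasp_force: 63.2
```

```bash
python3 rel.py 0.579 0.033 0.0476 90
```

```text
t 12.42 pos [0.5793 0.0338 0.0539] yaw 90.09 tilt [-0.0003  0.0001] open 0.625 F [ 0.7  0.1 -0.3] grip 63.2 q6 -0.15
shift [-0.002  -0.0007  0.0156] roll 0.0005
```

{"fn": "drive_tool", "kwargs": {"plan": [[[-0.001, 0, 0.002, 0], [-0.001, 0, 0.004, 0], [-0.001, 0, 0.006, 0], [-0.001, 0, 0.008, 0], [-0.001, 0, 0.008, 0]]]}}

```text
time_s: 12.83
eef_pos: [0.5793, 0.0334, 0.0507]
eef_rot: [-0.0, 0.707, 0.708, -0.0]
wrist_force: [-0.5, -0.1, -0.5]
opening: 0.631
grasp_force: 63.2
```

```bash
python3 rel.py 0.579 0.033 0.0476 90
```

```text
t 12.83 pos [0.5793 0.0334 0.0507] yaw 90.09 tilt [-0.0003  0.0001] open 0.631 F [-0.5 -0.1 -0.5] grip 63.2 q6 -0.15
shift [-0.001  -0.0007  0.0077] roll 0.0005
```

Going in freely. The last 3 mm go slowly.

{"fn": "drive_tool", "kwargs": {"plan": [[[0, 0, 0.002, 0], [0, 0, 0.004, 0], [0, 0, 0.006, 0], [0, 0, 0.0075, 0], [0, 0, 0.0075, 0]]]}}

```text
time_s: 13.25
eef_pos: [0.5793, 0.0334, 0.0477]
eef_rot: [-0.0, 0.707, 0.708, -0.0]
wrist_force: [0.2, 0.3, -0.2]
opening: 0.629
grasp_force: 63.2
```

```bash
python3 rel.py 0.579 0.033 0.0476 90
```

```text
t 13.25 pos [0.5793 0.0334 0.0477] yaw 90.1 tilt [-0.0003  0.0001] open 0.629 F [ 0.2  0.3 -0.2] grip 63.2 q6 -0.15
shift [-0.0011 -0.0007  0.0002] roll 0.0005
```

{"fn": "drive_tool", "kwargs": {"plan": [[[0, 0, 0.0015, 0], [0, 0, 0.003, 0], [0, 0, 0.003, 0]]]}}

```text
time_s: 13.5
eef_pos: [0.5795, 0.0334, 0.0476]
eef_rot: [-0.0, 0.706, 0.708, -0.0]
wrist_force: [-4.3, 1.1, 6.8]
opening: 0.63
grasp_force: 64.0
```

{"fn": "drive_tool", "kwargs": {"plan": [[[0, 0, 0.001, 0], [0, 0, 0.002, 0], [0, 0, 0.002, 0]]]}}

```text
time_s: 13.75
eef_pos: [0.5795, 0.0334, 0.0475]
eef_rot: [-0.0, 0.706, 0.708, -0.0]
wrist_force: [-6.1, 0.1, 13.2]
opening: 0.629
grasp_force: 64.6
```

{"fn": "drive_tool", "kwargs": {"plan": [[[0, 0, -0.003, 0], [0, 0, -0.003, 0]]]}}

```text
time_s: 13.92
eef_pos: [0.5798, 0.0334, 0.0476]
eef_rot: [0.0, 0.707, 0.708, 0.0]
wrist_force: [-1.3, 0.8, 6.0]
opening: 0.627
grasp_force: 64.0
```

{"fn": "drive_tool", "kwargs": {"plan": [[[0, 0, 0, 0], [0, 0, 0, 0], [0, 0, 0, 0], [0, 0, 0, 0], [0, 0, 0, 0], [0, 0, 0, 0], [0, 0, -0.02, 0], [0, 0, -0.05, 0], [0, 0, -0.1, 0], [0, 0, -0.17, 0], [0, 0, -0.24, 0], [0, 0, -0.3, 0]]], "jaw": 0.15}}

```text
time_s: 14.92
eef_pos: [0.58, 0.0334, 0.1704]
eef_rot: [0.001, 0.707, 0.708, 0.001]
wrist_force: [0.9, -0.0, -0.1]
opening: 0.85
grasp_force: 0.0
```

{"fn": "drive_tool", "kwargs": {"plan": [[[-0.08, -0.02, 0, 0], [-0.18, -0.05, 0, 0], [-0.28, -0.1, 0, 0], [-0.38, -0.15, 0, 0], [-0.45, -0.2, 0, 0], [-0.5, -0.25, 0, 0], [-0.5, -0.25, 0, 0]]]}}

```text
time_s: 15.5
eef_pos: [0.4773, -0.1705, 0.1684]
eef_rot: [0.001, 0.708, 0.706, -0.001]
wrist_force: [-0.1, 0.5, -0.2]
opening: 0.847
grasp_force: 0.0
```

```bash
python3 - <<'E'
from h import *
for n in('scene','top'): snap(n,n+'5.png')
a=cv2.imread('pics/scene5.png')[150:260,190:340]; b=cv2.imread('pics/top5.png')[150:240,200:310]
cv2.imwrite('pics/crop5.png',np.hstack([cv2.resize(a,(420,308),interpolation=2),cv2.resize(b,(376,308),interpolation=2)]))
E
python3 meas.py|grep -v ring; python3 rel.py
```

```text
scene lilac [157.6 188. ] [144, 176, 28, 25, 381] ztop 0.0243 topmean [ 0.6047 -0.2472  0.0226] mid [ 0.6031 -0.2494  0.0226] [0.063 0.067 0.013]
scene lilac [258.9 203.7] [248, 193, 23, 22, 401] ztop 0.0642 topmean [0.5818 0.0346 0.0627] mid [0.5795 0.0339 0.0622] [0.057 0.054 0.012]
scene lilac [217.2 264.9] [209, 253, 18, 23, 325] ztop 0.0627 topmean [ 0.7643 -0.0051  0.0658] mid [ 0.7624 -0.0076  0.0694] [0.023 0.029 0.029]
scene red [ 98.3 110.9] [94, 108, 10, 7, 51] ztop 0.0093 topmean [ 0.4003 -0.5598  0.0077] mid [ 0.3993 -0.5596  0.0079] [0.027 0.025 0.008]
scene red [299.3 202.1] [295, 197, 10, 13, 65] ztop 0.1119 topmean [0.5751 0.1341 0.1106] mid [0.5734 0.1338 0.1104] [0.023 0.023 0.009]
  on z=.048 circle [0.58197508 0.0349866  0.048     ] [8.29170462e-02 8.25925613e-02 2.22044605e-16]
top lilac [342.9 183.3] [335, 178, 16, 12, 109] ztop 0.0261 topmean [ 0.6068 -0.2495  0.0568] mid [ 0.5759 -0.2163  0.2628] [0.108 0.126 0.489]
top lilac [252.9 193.9] [245, 185, 17, 18, 247] ztop 0.0646 topmean [0.5789 0.0331 0.0623] mid [0.5797 0.0332 0.0638] [0.054 0.05  0.014]
top red [219.4 195.4] [216, 192, 8, 8, 33] ztop 0.1121 topmean [0.5698 0.1329 0.1101] mid [0.5709 0.1331 0.1099] [0.019 0.022 0.01 ]
  on z=.048 circle [0.57735418 0.03497598 0.048     ] [0.07646285 0.07855618 0.        ]
  on z=.048 circle [0.58050637 0.03497727 0.048     ] [0.06350881 0.06602383 0.        ]
t 15.6 pos [ 0.4797 -0.1678  0.1684] yaw 89.94 tilt [ 0.0018 -0.0007] open 0.85 F [ 0.7  0.  -0.4] grip 0.0 q6 -0.57
```

View pics/crop5.png

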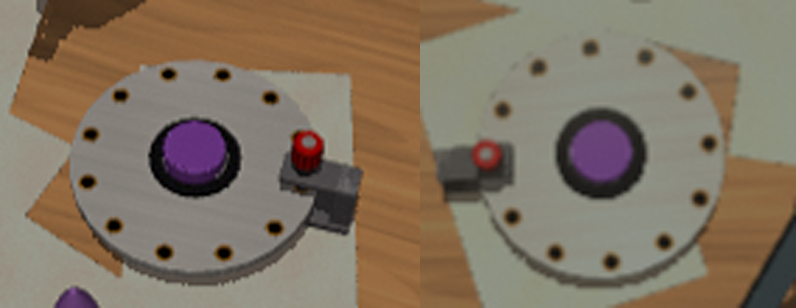

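Blank is at left crop (195,145) and right crop (600,150), concentric in the ring; its top rose 39.8 mm from the table value, so it is fully seated. The knob is at (307,150) left and (487,155) right. Now the knob at about (0.572,0.133).

{"fn": "drive_tool", "kwargs": {"plan": [[[0.05, 0.02, 0, 0], [0.12, 0.04, 0, 0], [0.21, 0.065, 0, 0], [0.3, 0.092, 0, 0], [0.39, 0.12, 0, 0], [0.48, 0.147, 0, 0], [0.57, 0.175, 0, 0], [0.65, 0.2, 0, 0], [0.71, 0.22, 0, 0], [0.745, 0.23, 0, 0], [0.75, 0.231, 0, 0], [0.75, 0.231, 0, 0]]]}}

```text
time_s: 16.6
eef_pos: [0.5715, 0.1346, 0.1672]
eef_rot: [0.0, 0.706, 0.709, -0.0]
wrist_force: [1.3, -0.5, -0.6]
opening: 0.85
grasp_force: 0.0
```

```bash
python3 rel.py 0.572 0.133 0.080 90
```

```text
t 16.6 pos [0.5715 0.1346 0.1672] yaw 90.25 tilt [-0.0001 -0.0003] open 0.85 F [ 1.3 -0.5 -0.6] grip 0.0 q6 0.03
shift [-0.0039  0.0012  0.2179] roll 0.0014
```

{"fn": "drive_tool", "kwargs": {"plan": [[[-0.003, 0.001, 0.04, 0], [-0.003, 0.001, 0.09, 0], [-0.003, 0.001, 0.14, 0], [-0.003, 0.001, 0.18, 0], [-0.003, 0.001, 0.205, 0], [-0.003, 0.001, 0.215, 0], [-0.003, 0.001, 0.217, 0], [-0.003, 0.001, 0.217, 0], [-0.003, 0.001, 0.217, 0]]]}}

```text
time_s: 17.35
eef_pos: [0.5729, 0.1319, 0.0815]
eef_rot: [0.001, 0.707, 0.708, 0.001]
wrist_force: [0.1, -0.3, 0.2]
opening: 0.853
grasp_force: 0.0
```

{"fn": "drive_tool", "kwargs": {"plan": [[[0, 0, 0, 0], [0, 0, 0, 0], [0, 0, 0, 0], [0, 0, 0, 0], [0, 0, 0, 0], [0, 0, 0, 0], [0, 0, 0, 0], [0, 0, 0, 0], [0, 0, 0, 0], [0, 0, 0, 0]]], "jaw": 1}}

```text
time_s: 18.18
eef_pos: [0.5724, 0.1323, 0.0809]
eef_rot: [0.0, 0.706, 0.708, 0.0]
wrist_force: [-1.1, 1.0, 5.7]
opening: 0.289
grasp_force: 58.9
```

```bash
python3 rel.py 0.572 0.133 0.1 90
```

```text
t 18.18 pos [0.5724 0.1323 0.0809] yaw 90.1 tilt [0.0009 0.0001] open 0.289 F [-1.1  1.   5.7] grip 58.9 q6 0.02
shift [ 0.0018 -0.0011 -0.0478] roll 0.0006
```

{"fn": "drive_tool", "kwargs": {"plan": [[[0, 0, -0.005, 0], [0, 0, -0.01, 0], [0, 0, -0.015, 0], [0, 0, -0.02, 0], [0, 0, -0.025, 0], [0, 0, -0.03, 0], [0, 0, -0.035, 0], [0, 0, -0.04, 0], [0, 0, -0.045, 0], [0, 0, -0.05, 0], [0, 0, -0.05, 0], [0, 0, -0.05, 0]]]}}

```text
time_s: 19.18
eef_pos: [0.5723, 0.1322, 0.0992]
eef_rot: [0.0, 0.707, 0.708, 0.0]
wrist_force: [8.2, 1.4, -11.2]
opening: 0.284
grasp_force: 59.5
```

```bash
python3 rel.py; python3 - <<'E'
from h import *
for n in('scene','top'): snap(n,n+'6.png')
E
python3 meas.py|grep -v ring
```

```text
t 19.18 pos [0.5723 0.1322 0.0992] yaw 90.08 tilt [0.0005 0.0003] open 0.284 F [  8.2   1.4 -11.2] grip 59.5 q6 0.02
scene lilac [157.6 188.1] [144, 176, 28, 25, 388] ztop 0.0244 topmean [ 0.6046 -0.2471  0.0227] mid [ 0.6039 -0.2481  0.0225] [0.065 0.065 0.012]
scene lilac [258.9 203.7] [248, 193, 23, 22, 401] ztop 0.0644 topmean [0.5816 0.0345 0.0628] mid [0.579  0.034  0.0631] [0.057 0.055 0.013]
scene lilac [217.2 264.9] [209, 253, 18, 23, 326] ztop 0.0632 topmean [ 0.7644 -0.0046  0.0658] mid [ 0.7638 -0.0067  0.069 ] [0.025 0.028 0.027]
scene red [ 98.3 110.9] [94, 108, 10, 7, 51] ztop 0.0093 topmean [ 0.4001 -0.56    0.0075] mid [ 0.4006 -0.5596  0.0082] [0.029 0.026 0.011]
  on z=.048 circle [0.58197508 0.0349866  0.048     ] [8.29170462e-02 8.25925613e-02 2.22044605e-16]
top lilac [340.6 187.2] [331, 178, 20, 19, 258] ztop 0.0244 topmean [ 0.6006 -0.2477  0.0223] mid [ 0.6007 -0.2477  0.0251] [0.06  0.062 0.017]
top lilac [252.8 193.9] [245, 185, 17, 19, 254] ztop 0.0646 topmean [0.5794 0.0336 0.0623] mid [0.5798 0.0332 0.0638] [0.053 0.05  0.014]
  on z=.048 circle [0.57881105 0.03497598 0.048     ] [0.07937659 0.07855618 0.        ]
  on z=.048 circle [0.58050637 0.03497727 0.048     ] [0.06350881 0.06602383 0.        ]
```

{"fn": "drive_tool", "kwargs": {"plan": [[[0, 0, -0.002, 0], [0, 0, -0.004, 0], [0, 0, -0.004, 0], [0, 0, -0.004, 0]]]}}

```text
time_s: 19.62
eef_pos: [0.5723, 0.1322, 0.1007]
eef_rot: [0.0, 0.707, 0.708, 0.0]
wrist_force: [7.8, 0.9, -11.6]
opening: 0.288
grasp_force: 59.5
```

{"fn": "drive_tool", "kwargs": {"plan": [[[0, 0, -0.001, 0], [0, 0, -0.002, 0], [0, 0, -0.002, 0], [0, 0, -0.002, 0]]]}}

```text
time_s: 19.95
eef_pos: [0.5722, 0.1322, 0.1011]
eef_rot: [0.0, 0.707, 0.708, 0.0]
wrist_force: [9.4, 2.1, -14.6]
opening: 0.286
grasp_force: 59.7
```

```bash
python3 - <<'E'
from h import *
im,d=snap('scene','scene7.png'); a=im[150:260,190:340,::-1]; cv2.imwrite('pics/crop7.png',cv2.resize(a,(750,550),interpolation=2))
E
```

```text
(no output)
```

View pics/crop7.png

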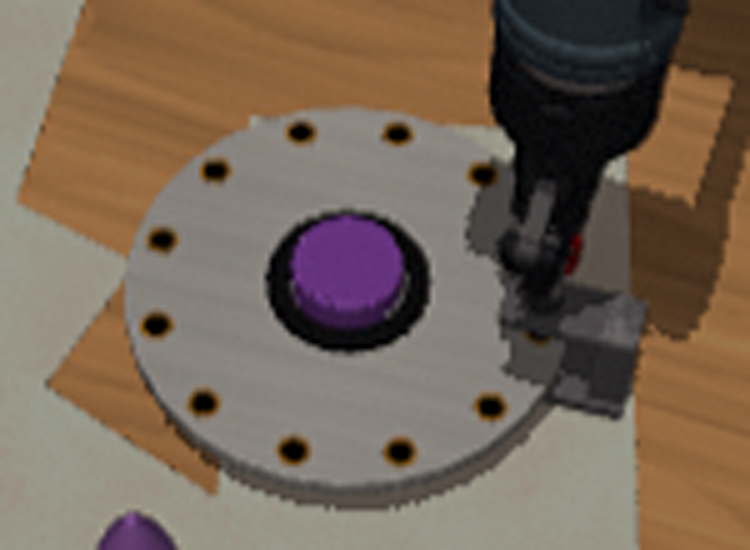

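The fingers hold the red knob at (570,255), and the blank is seated at (348,270). The pull force (14.6 N, above the spring's 11 N) shows the plunger at its end stop after 20 mm of lift.

```bash
python3 -c "
from bench import ctrl
print(ctrl.hand_in())"
```

```text
the job is handed in; nothing more can be done
None
```

I handed the job in with the round lilac blank seated and released in the nest and the red knob held at its upper stop (about 20 mm of lift, 14.6 N pull). I didn't touch the square blank, gnomes or paint jar; `hand_in` returned no verdict.

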